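Load a milling blank into its holder and lock the swing clamp

ROBOT

A 6-joint arm with a two-finger parallel gripper is mounted at the origin on the work surface. World frame = base frame: x ahead of the robot, y to its left, z up, the work surface at z = 0. Lengths are in m, angles in rad, forces in N, time in s.
With the tool pointing down it reaches from about 0.275 to 0.85 m from the base axis. Payload 19 kg.
Tool frame: the origin (TCP) lies at the very end of the fingers, on their centre line; the grasp point (between the pads) lies 19 mm behind it; z points along the fingers, y is the line along which they close (so a half turn about z gives the same grasp; the last joint's range is limited). The gripper opens to 85 mm and grips with 20 to 120 N. Pads are 22 mm wide; open, the fingers measure 114 mm over their backs; the gripper's body (76 mm by 85 mm) begins 54 mm behind the grasp point. The pads swing forward as they close: fully open they stand 13 mm farther back than shut.
Start: joints at [-1.25, 0.15, 1.437, -0, 1.554, -0.134], TCP at [0.253, -0.517, 0.231] pointing down, gripper open.
Joint ranges: [-2.8, 2.8], [-0.68, 2.1], [0.12, 2.68], [-1.39, 4.53], [0.16, 2.79], [-2.81, 2.81]. Speed limits (rad/s): [1.89, 1.89, 2.22, 3.01, 3.01, 3.01].

INTERFACE

Orientations are given as a rotation vector (axis times angle).
In Python, from station import manip gives the robot as it stands. The module is installed in compiled form; this text tells all that it offers.
- The arm moves only by the tool apply_moves, never from a script. Its argument "plan" is a list that holds one entry, the list of rows, each a list of 5 numbers: the shift along the tool's x, y, z in m, then the turn about the tool's z in degrees, then the closure in counts, from 0 (fully open) to 255 (shut). A call has 1 to 8 rows; each row shifts and turns the commanded pose from where the row before left it, along the tool's axes as they then stand; what a row does not reach is not made up. A row lasts 1/12 s, in which the tool goes at most 41.7 mm and 7.16 degrees, less where a joint would pass 70% of its speed; a pose out of reach is approached as far as the arm can. A call is refused whole if a number of a shift passes 0.0417 or a number of a turn 7.16, either way. A call with a gripper value outside its range is refused whole. The fingers move at their own pace and stop on an object; "grip_force" is the grip in N (left out, the last holds). Time passes only in rows, so rows that do not move let the fingers close. It gives the time, the measured TCP pose, the force, the opening and the grip force at its end, in the units of the state.
- manip.observe(): the state, without advancing time (a new reading comes with each control period).
- manip.read_camera(name): name is "side" or "top" or "wrist"; returns the picture (384x512x3 uint8, blue, green, red); there is no depth.
- manip.calibration(name): a dict with "fx", "fy", "cx", "cy" (pixels), "distortion" ([k1, k2, p1, p2, k3] as OpenCV has them; the pictures are not rectified), "view" (4x4, takes a point from world to camera coordinates). Camera axes: x right, y down, z forward; pixel columns grow to the right and rows downward; lengths in m; the calibration is good to about 2 mm. A picture is of the moment at which its call begins: read the wrist's pose just before it. calibration takes no time and is no camera call; for the wrist camera it gives the pose at the moment of the call.
- manip.sign_off(): hands the job in; it is judged then, once.
The state is a dict: "t": time; "joint_positions": joint angles; "qvel": joint speeds; "effort": joint torques, N m; "tcp_pos": TCP position; "orientation": TCP orientation; "force": force on the tool from outside, world axes, zero at the start; "wrist_torque": the same for the moment, N m; "opening": finger opening in m; "finger_force": force on a finger pad.
Only numpy, scipy, OpenCV 4.12 (cv2) and the standard library are available. Lean on these libraries where they do the work, as an engineer would, in place of code of your own. Each camera call takes 0.05 s, during which the arm holds its last target. There are 200 camera calls.

TASK

Load the ivory zirconia blank into the aluminium milling holder: swing the red-handled clamp wide open, slide the blank along the mat through the mouth of the C until it is fully home, then swing the clamp shut behind it as far as it will go and let go. Unfired zirconia is chalky and chips easily, so push it gently and keep it flat, and leave the pink and blue blanks and the stone model where they are.

Things in the scene. Friction and masses are not known exactly. Their poses are not given: they have to be found in the camera images.
- blank: Ivory milling blank: a disc lying flat on the dark green cutting mat (mat top at z = 3 mm), 20 mm thick. Collar of 98.5 mm diameter from 5 to 15 mm above its underside, 88 mm diameter above and below it: too wide to grasp. 0.3 to 0.6 kg. Origin: centre of the underside, z up. Starts left or right on the mat, nearer the robot than the holder, the pink blank on the other side.
- pink_blank: A pink blank of the same shape and size, flat on the mat; leave it alone. Origin: centre of its underside.
- wax_blank: A blue wax blank of the same shape and size, flat on the mat, left of the holder; leave it alone. Origin: centre of its underside.
- model: Tan stone model of a jaw, 62 x 74 mm, 33 mm high, on the mat to the right of and beyond the holder; leave it alone. Origin: centre of its underside.
- holder: Fixed aluminium C frame, 22 mm high, open down to the mat, mouth towards the robot. Origin: seat centre at mat level; its +x is the sliding direction, mouth to seat; +y left, z up. Channel 101.5 mm wide between arms 22 mm thick, half-round back of 51 mm radius. A lip 17 to 22 mm up overhangs 4.5 mm all round, over the collar. Behind (x 67 to 185 mm, y +-55) shank and setting block, 74 mm high.
- seat (a point): Centre of the holder's seat at mat level: the blank's origin is here when fully home, its rim against the half-round back (side play 1.5 mm).
- mouth (a point): Middle of the mouth at mat level, on the channel's centreline 60 mm before the seat. The left arm ends rounded 9 mm before it; the clamp's pivot hub stands at the end of the right arm.
- clamp (a joint): Swing clamp angle, rad: 0 = shut on its stop, grows anticlockwise from above to 1.85 = open on its stop. Shut, its nose arm (62 mm from the pivot, 14 mm wide, 5 to 15 mm above the mat) lies across the mouth, its rubber pad 2 mm behind a seated blank; open, it points out along the blank's way in. Bars the mouth below 1.4. Friction 0.18 N m (2 N at the grip), stays where left; starts 0.1 to 0.6.
- clamp_pivot (a point): Top of the clamp's upright pivot hub (24 mm diameter), on its axis, 37 mm above the mat, at x = -60, y = -64 mm in the holder's frame.
- clamp_grip (a point): Top centre of the clamp's upright red grip: a post 18 mm in diameter, from 37 to 83 mm above the mat, on the end of a flat lever (14 mm wide, 28 to 36 mm above the mat), 95 mm from the pivot axis. Shut, the lever points to the right and 15 degrees towards the robot (-105 degrees from the holder's +x); fully open it lies above the holder's right arm. Push, hook or hold it.
Not all that is in view belongs to the job. There is more than one size of the blank; the job needs the largest.

How it is judged:
By the outcome, as a careful person would: the job done as asked, in the order asked, and still so for the second after the job is handed in, with the robot touching nothing.
It also fails if it takes over 72 s, if anything falls off the work surface, if the arm or the gripper's body presses on something with over 40 N, if the wrist force passes 120 N, or if a joint passes its speed limit or range.

## Working session

There is one attempt and no reset: what is moved stays moved. The work goes in short steps, Python scripts to look and compute and a tool call to move; the robot and the scene stay as the last step left them, time stands still between calls to the robot, and variables do not carry over. Pictures are saved under pics/ and viewed, at most 10 in all, crops included, and the job is handed in when it is done.

Besides the shell and the picture viewer there is one more tool, called after "Request:" as name(argument=value, ...), one argument or row to a line, values as JSON. apply_moves: Moves the arm, as the interface text tells. Its arguments: {"type":"object","properties":{"plan":{"type":"array"},"grip_force":{"type":"number"}},"required":["plan"]}

```bash
mkdir -p pics; python3 - <<'E'
from station import manip
import cv2,json
print(manip.observe())
for n in("top","side"):
    im=manip.read_camera(n); cv2.imwrite(f"pics/{n}0.png",im)
    c=manip.calibration(n); print(n,c)
E
```

```text
{'t': 0.0, 'joint_positions': array([-1.25003351e+00,  1.50971065e-01,  1.43799488e+00, -1.30866909e-05,
        1.55380172e+00, -1.34025412e-01]), 'qvel': array([-1.17464071e-03, -6.77614639e-04, -2.76720964e-04, -9.41905188e-04,
       -4.94714641e-04,  2.25226067e-05]), 'effort': array([-2.30425700e-03, -7.13053179e+01, -5.70868742e+01, -1.85329241e-04,
        9.06700850e-03, -3.84203236e-05]), 'tcp_pos': array([ 0.25247171, -0.51634485,  0.23070196]), 'orientation': array([-3.05958050e+00, -7.07975926e-01,  1.92473329e-04]), 'force': array([-0.5656297 , -0.15281824,  0.1360911 ]), 'wrist_torque': array([-0.06979138,  0.02594635,  0.00346177]), 'finger_force': 0.0, 'opening': 0.08556792014807191}
top {'fx': 487.88599665097996, 'fy': 487.88599665097996, 'cx': 255.7047843783612, 'cy': 196.14715510234285, 'distortion': array([-0.16502929,  0.        ,  0.        ,  0.        ,  0.        ]), 'view': array([[ 0.03041688, -0.99941805,  0.01543962, -0.06715222],
       [-0.99412292, -0.03185411, -0.1034647 ,  0.53922431],
       [ 0.10389631, -0.01220181, -0.99451328,  1.19444733],
       [ 0.        ,  0.        ,  0.        ,  1.        ]])}
side {'fx': 377.97681409130644, 'fy': 377.97681409130644, 'cx': 264.1625548385247, 'cy': 189.18009035755387, 'distortion': array([-0.04176072,  0.        ,  0.        ,  0.        ,  0.        ]), 'view': array([[-0.88344128, -0.46849716, -0.00647409,  0.45448363],
       [-0.27567062,  0.53090346, -0.8013409 ,  0.23435459],
       [ 0.37886305, -0.70615291, -0.59817293,  0.77820375],
       [ 0.        ,  0.        ,  0.        ,  1.        ]])}
```

View pics/top0.png

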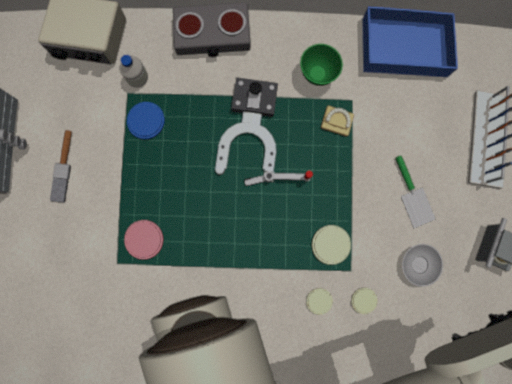

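View pics/side0.png

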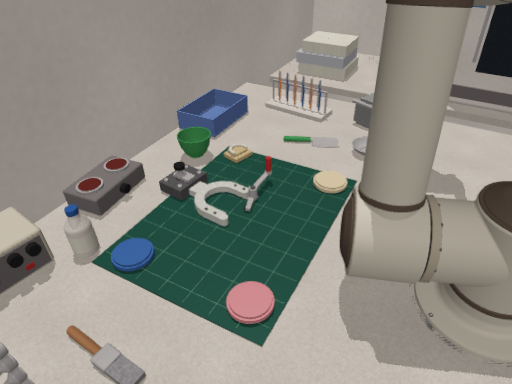

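Top view: the candidates for the ivory blank are the large disc at (332,245) on the mat and the small cream discs at (319,301) and (364,301), which are off the mat. The large one fits: it is the largest, it is on the mat, and pink is on the other side at (143,240). I'll confirm it in an enlarged crop.

```bash
cat > h.py <<'E'
from station import manip
import cv2,numpy as np
from scipy.spatial.transform import Rotation as R
def ray(n,uv,z,c=None):
    "pixels -> world points on plane z"
    c=c or manip.calibration(n); K=np.array([[c['fx'],0,c['cx']],[0,c['fy'],c['cy']],[0,0,1]])
    p=cv2.undistortPoints(np.array(uv,float).reshape(-1,1,2),K,c['distortion']).reshape(-1,2)
    V=c['view'];Rm=V[:3,:3];o=-Rm.T@V[:3,3]
    d=np.c_[p,np.ones(len(p))]@Rm
    return o+d*((z-o[2])/d[:,2])[:,None]
def proj(n,P,c=None):
    c=c or manip.calibration(n); K=np.array([[c['fx'],0,c['cx']],[0,c['fy'],c['cy']],[0,0,1]]);V=c['view']
    return cv2.projectPoints(np.array(P,float).reshape(-1,3),cv2.Rodrigues(V[:3,:3])[0],V[:3,3],K,c['distortion'])[0].reshape(-1,2)
E
python3 - <<'E'
import cv2
im=cv2.imread('pics/top0.png')
cv2.imwrite('pics/crop1.png',cv2.resize(im[75:275,200:380],None,fx=3,fy=3,interpolation=cv2.INTER_CUBIC))
E
```

```text
(no output)
```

View pics/crop1.png

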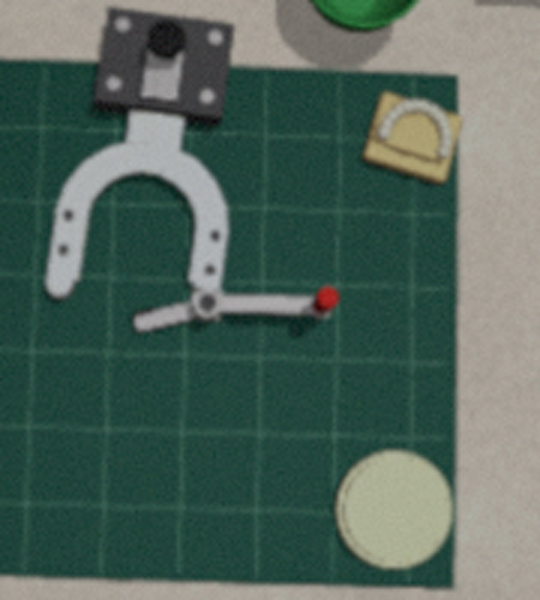

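The crop confirms the big disc is the blank: top face centre at crop (396,508), full image (332,244). Hub at crop (207,302), grip (327,297), left arm tip (60,298).

```bash
python3 - <<'E'
from h import *
from scipy.optimize import least_squares
f=lambda a:np.array(a,float)/3+[200,75]
inr=ray('top',f([(75,270),(83,215),(95,190),(118,175),(142,170),(168,176),(187,195),(193,225),(189,272)]),.025)[:,:2]
out=ray('top',f([(46,275),(54,215),(64,185),(85,158),(118,143),(175,147),(207,167),(226,200),(229,228),(222,280)]),.025)[:,:2]
piv=ray('top',f([(207,302)]),.040)[0,:2]; grip=ray('top',f([(327,297)]),.086)[0,:2]
tip=ray('top',f([(60,298)]),.025)[0,:2]
def sd(P):
    return np.where(P[:,0]>0,np.hypot(P[:,0],P[:,1]),abs(P[:,1]))
def res(q):
    c,s=np.cos(q[2]),np.sin(q[2]);T=lambda p:(np.atleast_2d(p)-q[:2])@np.array([[c,-s],[s,c]])
    return np.r_[sd(T(out))-.073, sd(T(inr))-.0463, (T(piv)[0]-[-.06,-.064])*2]
r=least_squares(res,[.55,0,0]);q=r.x
print('holder',q,np.degrees(q[2]),'res mm',np.round(r.fun*1e3,1))
print('piv',piv,'grip',grip,np.hypot(*(grip-piv)),'tip',tip)
g=grip-piv; print('clamp ang',np.arctan2(g[1],g[0])-q[2]+np.radians(105))
im=cv2.imread('pics/top0.png').astype(int)
m=((im[:,:,1]>150)&(im[:,:,1]-im[:,:,0]>15)&(im[:,:,2]>150)).astype(np.uint8)
n,l,s,ce=cv2.connectedComponentsWithStats(m)
for i in range(1,n):
    if s[i,4]>200: print(ce[i],s[i],ray('top',[ce[i]],.023),)
E
```

```text
holder [ 0.66020745 -0.02441079 -0.1170611 ] -6.707106969130589 res mm [-0.5  0.9  0.3  1.  -0.5 -0.5  1.6  2.2  1.9  2.   2.6  3.2  2.1 -0.2
 -0.2  0.7 -0.1 -2.   0.2 -1.5 -1.8]
piv [ 0.59228755 -0.08174992] grip [ 0.59278137 -0.17629201] 0.09454337881708805 tip [0.59390245 0.04150421]
clamp ang 0.3840837426860544
[78.23012259 21.94816112] [  40    0   76   49 2855] [[1.00454762 0.4490763  0.023     ]]
[331.26543779 244.41935484] [ 313  226   37   38 1085] [[ 0.42584103 -0.24381502  0.023     ]]
[365.20948617 300.69762846] [353 287  25  28 506] [[ 0.28652213 -0.33334556  0.023     ]]
[319.86245353 301.12639405] [307 288  26  27 538] [[ 0.28365422 -0.21830124  0.023     ]]
[204.07274969 364.80641184] [177 343  51  41 811] [[0.11708227 0.06488266 0.023     ]]
```

```bash
cat >> h.py <<'E'
def axes():
    s=manip.observe(); M=R.from_rotvec(s['orientation']).as_matrix(); return s['tcp_pos'],M
def need(P,yawy=None,n=8):
    "n equal rows (shift in start tool axes re-expressed per row) to reach world P with tool y at yawy deg"
    p,M=axes(); y0=np.degrees(np.arctan2(M[1,1],M[0,1])); turn=0 if yawy is None else -((yawy-y0+180)%360-180)
    d=(np.array(P)-p)/n
    rows=[]
    for i in range(n):
        Mi=M@R.from_euler('z',turn*i/n,degrees=True).as_matrix()
        rows.append([*np.round(Mi.T@d,4),round(turn/n,2)])
    print('at',p.round(4),'yawy',y0.round(1),'turn',round(turn,1)); 
    for r in rows: print(*r)
    p=manip.observe();print('F',p['force'].round(1),'t',p['t'],'op',p['opening'])
E
python3 -c "
from h import *
need([.593,-.178,.15],0,16)"
```

```text
at [ 0.2525 -0.5163  0.2307] yawy -63.9 turn -63.9
0.0284 -0.0096 0.0051 -4.0
0.029 -0.0076 0.0051 -4.0
0.0295 -0.0056 0.0051 -4.0
0.0298 -0.0035 0.0051 -4.0
0.03 -0.0014 0.0051 -4.0
0.03 0.0006 0.0051 -4.0
0.0299 0.0027 0.0051 -4.0
0.0296 0.0048 0.0051 -4.0
0.0292 0.0069 0.0051 -4.0
0.0287 0.0089 0.0051 -4.0
0.028 0.0109 0.0051 -4.0
0.0271 0.0128 0.0051 -4.0
0.0262 0.0146 0.0051 -4.0
0.0251 0.0164 0.0051 -4.0
0.0239 0.0181 0.0051 -4.0
0.0226 0.0198 0.0051 -4.0
F [-0.6  0.8  0.6] t 0.1 op 0.08564221683924884
```

Request:
apply_moves(
  plan=[
    [[0.0284, -0.0096, 0.005, -4, 115], [0.029, -0.0076, 0.005, -4, 115], [0.0295, -0.0056, 0.005, -4, 115], [0.0298, -0.0035, 0.005, -4, 115], [0.03, -0.0014, 0.005, -4, 115], [0.03, 0.0006, 0.005, -4, 115], [0.03, 0.0027, 0.005, -4, 115], [0.0296, 0.0048, 0.005, -4, 115]],
  ],
  grip_force=20,
)

```text
t: 0.77
tcp_pos: [0.4237, -0.346, 0.1908]
orientation: [-2.744, -1.529, 0.0]
force: [0.1, -1.3, 0.3]
opening: 0.0469
finger_force: 0.0
```

Request:
apply_moves(
  plan=[
    [[0.0292, 0.0069, 0.005, -4, 115], [0.0287, 0.0089, 0.005, -4, 115], [0.028, 0.0109, 0.005, -4, 115], [0.0271, 0.0128, 0.005, -4, 115], [0.0262, 0.0146, 0.005, -4, 115], [0.0251, 0.0164, 0.005, -4, 115], [0.0239, 0.0181, 0.005, -4, 115], [0, 0, 0, 0, 115]],
  ],
)

```text
t: 1.43
tcp_pos: [0.574, -0.1955, 0.1547]
orientation: [-2.287, -2.151, -0.001]
force: [-0.7, -0.2, -0.2]
opening: 0.0468
finger_force: 0.0
```

```bash
python3 - <<'E'
from h import *
c=manip.calibration('wrist')
need([.593,-.178,.15],0,2)
im=manip.read_camera('wrist');cv2.imwrite('pics/w1.png',im)
print(proj('wrist',[[.593,-.176,.086],[.592,-.082,.04],[.66,-.0244,.003]],c))
E
```

```text
at [ 0.574  -0.1955  0.1547] yawy -3.5 turn -3.5
0.0093 0.0089 0.0024 -1.75
0.009 0.0092 0.0024 -1.75
F [-0.7 -0.2 -0.2] t 1.4333 op 0.04677080951358575
[[287.61038606 183.5990896 ]
 [276.30273797  34.29630865]
 [361.5848106  -47.90718484]]
```

View pics/w1.png

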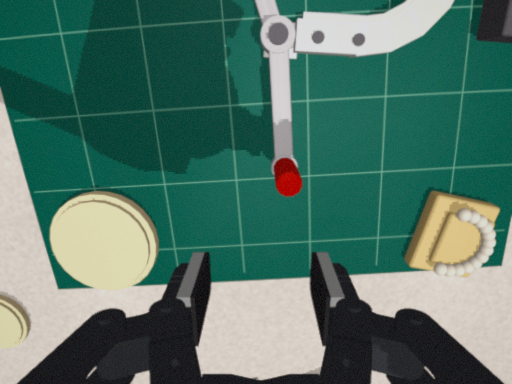

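The grip top appears at about (289,183) and the hub at (278,34), both within 2 px of my estimates. I'll go down over the post.

Request:
apply_moves(
  plan=[
    [[0.0093, 0.009, 0.004, -1.75, 115], [0.0105, 0.0095, 0.01, -1.75, 115], [0, 0, 0.025, 0, 115], [0, 0, 0.03, 0, 115], [0, 0, 0.025, 0, 115], [0, 0, 0.006, 0, 115], [0, 0, 0, 0, 165], [0, 0, 0, 0, 165]],
  ],
)

```text
t: 2.15
tcp_pos: [0.5918, -0.1806, 0.0571]
orientation: [2.23, 2.213, 0.0]
force: [1.1, -0.4, 1.2]
opening: 0.0305
finger_force: 0.0
```

```bash
python3 - <<'E'
from h import *
need([.593,-.176,.055],0,1)
# arc rows: 4 deg lever per row, tool y along tangent
a0=-89.6;st=4
piv=np.array([.5923,-.0817]);r=.095
def pt(a): return piv+r*np.array([np.cos(np.radians(a)),np.sin(np.radians(a))])
for k in range(1):
    d=pt(a0+st)-pt(a0); t=np.radians(a0+90); y=np.array([np.cos(t),np.sin(t)]); x=np.array([-y[1],y[0]]) 
    print('dy',d@y,'d along world left of y',d@x)
print(axes()[1].round(3))
E
```

```text
at [ 0.5918 -0.1806  0.0571] yawy -0.4 turn -0.4
0.0046 0.0012 0.0021 -0.44
F [ 1.1 -0.4  1.2] t 2.15 op 0.03045435507747726
dy 0.0066268650056918715 d along world left of y 0.0002314152253166824
[[ 0.008  1.     0.   ]
 [ 1.    -0.008 -0.   ]
 [-0.     0.    -1.   ]]
```

Request:
apply_moves(
  plan=[
    [[0.004, 0.001, 0, 0, 165], [0.0002, 0.0066, 0, -4, 165], [0.0002, 0.0066, 0, -4, 165], [0.0002, 0.0066, 0, -4, 165], [0.0002, 0.0066, 0, -4, 165], [0.0002, 0.0066, 0, -4, 165], [0.0002, 0.0066, 0, -4, 165], [0.0002, 0.0066, 0, -4, 165]],
  ],
)

```text
t: 2.82
tcp_pos: [0.6378, -0.1658, 0.0581]
orientation: [1.623, 2.688, 0.001]
force: [-3.2, 0.3, 0.6]
opening: 0.0303
finger_force: 0.9
```

Request:
apply_moves(
  plan=[
    [[0.0002, 0.0066, 0, -4, 165], [0.0002, 0.0066, 0, -4, 165], [0.0002, 0.0066, 0, -4, 165], [0.0002, 0.0066, 0, -4, 165], [0.0002, 0.0066, 0, -4, 165], [0.0002, 0.0066, 0, -4, 165], [0, 0, 0, 0, 165]],
  ],
)

```text
t: 3.4
tcp_pos: [0.6685, -0.1402, 0.058]
orientation: [1.027, 2.967, 0.0]
force: [-0.2, 0.0, 0.5]
opening: 0.0299
finger_force: 0.0
```

```bash
python3 - <<'E'
from h import *
piv=np.array([.5923,-.0817])
p,M=axes(); d=p[:2]-piv; print(p,np.hypot(*d),np.degrees(np.arctan2(d[1],d[0])))
need([0,0,0])
E
```

```text
[ 0.66852904 -0.14020256  0.05796159] 0.09609067023790611 -37.50471169793973
at [ 0.6685 -0.1402  0.058 ] yawy 51.8 turn 0
0.0765 -0.0379 0.0071 0.0
0.0765 -0.0379 0.0071 0.0
0.0765 -0.0379 0.0071 0.0
0.0765 -0.0379 0.0071 0.0
0.0765 -0.0379 0.0071 0.0
0.0765 -0.0379 0.0071 0.0
0.0765 -0.0379 0.0071 0.0
0.0765 -0.0379 0.0071 0.0
F [-0.2  0.   0.5] t 3.4 op 0.029859445058907287
```

Request:
apply_moves(
  plan=[
    [[0.0002, 0.0066, 0, -4, 165], [0.0002, 0.0066, 0, -4, 165], [0.0002, 0.0066, 0, -4, 165], [0.0002, 0.0066, 0, -4, 165], [0.0002, 0.0066, 0, -4, 165], [0.0002, 0.0066, 0, -4, 165], [0.0002, 0.0066, 0, -4, 165], [0.0002, 0.0066, 0, -4, 165]],
  ],
)

```text
t: 4.07
tcp_pos: [0.688, -0.093, 0.0577]
orientation: [0.176, 3.135, -0.001]
force: [-1.8, -1.4, 0.1]
opening: 0.0303
finger_force: 0.9
```

Request:
apply_moves(
  plan=[
    [[0, 0.003, 0, 0, 165], [0, 0.002, 0, 0, 165], [0, 0, 0, 0, 165]],
  ],
)

```text
t: 4.32
tcp_pos: [0.6883, -0.0878, 0.057]
orientation: [0.182, 3.135, -0.0]
force: [-0.1, 0.1, 0.1]
opening: 0.0301
finger_force: 0.0
```

```bash
python3 - <<'E'
from h import *
p,M=axes();d=p[:2]-[.5923,-.0817]; print(p,np.hypot(*d),np.degrees(np.arctan2(d[1],d[0])),manip.observe()['force'])
E
```

```text
[ 0.68830684 -0.08778502  0.05702154] 0.09619948284434195 -3.6266185891462004 [-0.13245654  0.11728909  0.0709416 ]
```

Request:
apply_moves(
  plan=[
    [[0, 0, 0, 0, 120], [0, 0, -0.02, 0, 120], [0, 0, -0.04, 0, 120], [0, 0, -0.03, 0, 120], [0, 0, 0, 0, 120]],
  ],
)

```text
t: 4.73
tcp_pos: [0.6901, -0.0886, 0.1536]
orientation: [0.179, 3.128, -0.002]
force: [0.4, 0.3, 1.7]
opening: 0.0451
finger_force: 0.0
```

```bash
python3 - <<'E'
from h import *
im=manip.read_camera('top');cv2.imwrite('pics/t2.png',cv2.resize(im[75:275,200:380],None,fx=3,fy=3,interpolation=cv2.INTER_CUBIC))
need([.418,-.32,.15],-6.7,15)
E
```

```text
at [ 0.6893 -0.0884  0.1504] yawy 83.5 turn 90.2
0.0162 -0.0174 -0.0001 6.01
0.0143 -0.019 -0.0001 6.01
0.0122 -0.0204 -0.0001 6.01
0.01 -0.0216 -0.0001 6.01
0.0077 -0.0225 -0.0001 6.01
0.0053 -0.0232 -0.0001 6.01
0.0029 -0.0236 -0.0001 6.01
0.0004 -0.0238 -0.0001 6.01
-0.0021 -0.0237 -0.0001 6.01
-0.0046 -0.0233 -0.0001 6.01
-0.007 -0.0227 -0.0001 6.01
-0.0093 -0.0219 -0.0001 6.01
-0.0116 -0.0208 -0.0001 6.01
-0.0137 -0.0194 -0.0001 6.01
-0.0157 -0.0179 -0.0001 6.01
F [ 0.4  0.5 -2. ] t 4.7833 op 0.04499194847607071
```

Request:
apply_moves(
  plan=[
    [[0.0162, -0.0174, 0, 6, 120], [0.0143, -0.019, 0, 6, 120], [0.0122, -0.0204, 0, 6, 120], [0.01, -0.0216, 0, 6, 120], [0.0077, -0.0225, 0, 6, 120], [0.0053, -0.0232, 0, 6, 120], [0.0029, -0.0236, 0, 6, 120], [0.0004, -0.0238, 0, 6, 120]],
  ],
)

```text
t: 5.45
tcp_pos: [0.5423, -0.2124, 0.1455]
orientation: [-1.446, -2.788, -0.0]
force: [-0.1, 0.2, -0.1]
opening: 0.0455
finger_force: 0.0
```

Request:
apply_moves(
  plan=[
    [[-0.0021, -0.0237, 0, 6, 120], [-0.0046, -0.0233, 0, 6, 120], [-0.007, -0.0227, 0, 6, 120], [-0.0093, -0.0219, 0, 6, 120], [-0.0116, -0.0208, 0, 6, 120], [-0.0137, -0.0194, 0, 6, 120], [-0.0157, -0.0179, 0, 6, 120], [0, 0, 0, 0, 120]],
  ],
)

```text
t: 6.12
tcp_pos: [0.4147, -0.3223, 0.1456]
orientation: [-2.353, -2.079, 0.001]
force: [-0.5, 0.6, -0.1]
opening: 0.045
finger_force: 0.0
```

```bash
python3 - <<'E'
from h import *
c=manip.calibration('wrist')
need([.418,-.32,.15],-6.7,1)
im=manip.read_camera('wrist')
a=im.astype(int)
m=((a[:,:,1]>150)&(a[:,:,1]-a[:,:,0]>15)&(a[:,:,2]>150)).astype(np.uint8)
n,l,s,ce=cv2.connectedComponentsWithStats(m)
for i in range(1,n):
    if s[i,4]>500: print(ce[i],s[i],ray('wrist',[ce[i]],.023,c))
h=proj('wrist',[[.427+.049*np.cos(t),-.245+.049*np.sin(t),.018] for t in np.linspace(0,6.28,60)],c)
cv2.polylines(im,[h.astype(int)],True,(0,0,255))
cv2.imwrite('pics/w2.png',np.vstack([im]))
E
```

```text
at [ 0.4147 -0.3223  0.1456] yawy -7.1 turn -0.4
0.0027 0.003 -0.0044 -0.37
F [-0.5  0.6 -0.1] t 6.1167 op 0.04503103400065242
```

View pics/w2.png

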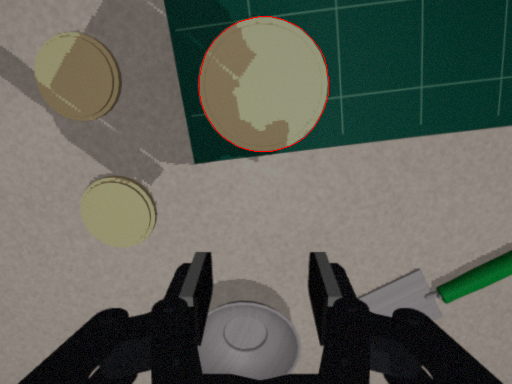

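View pics/t2.png

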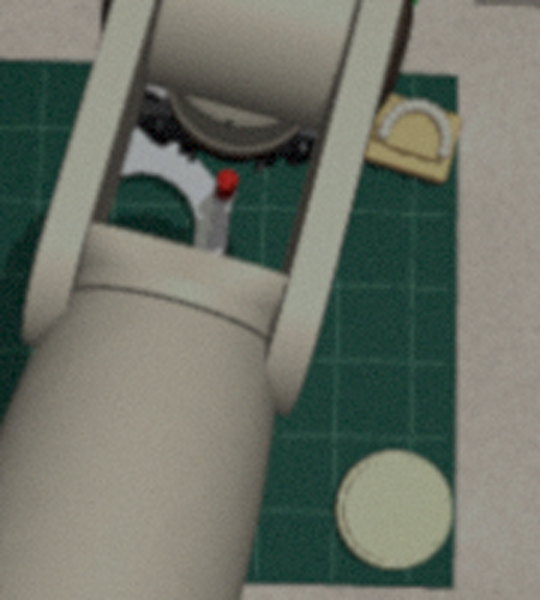

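The predicted outline sits exactly on the blank at (264,84), and t2 shows the red grip at crop (228,181) over the right arm, so the clamp is open. I'll descend behind the blank and push it left with both fingers as a cradle.

Request:
apply_moves(
  plan=[
    [[0.0027, 0.003, 0.02, -0.3, 120], [0, 0, 0.03, 0, 120], [0, 0, 0.03, 0, 120], [0, 0, 0.03, 0, 120], [0, 0, 0.02, 0, 120], [0, 0, 0.0085, 0, 120], [0, 0, 0, 0, 120]],
  ],
)

```text
t: 6.75
tcp_pos: [0.4202, -0.3168, 0.0058]
orientation: [-2.334, -2.098, -0.0]
force: [-1.1, 0.9, -1.3]
opening: 0.0454
finger_force: 0.0
```

```bash
python3 - <<'E'
from h import *
need([.449,-.0547,.007],-6.7,1)
E
```

```text
at [ 0.4202 -0.3168  0.0058] yawy -6.1 turn 0.6
0.2637 0.0008 -0.0005 0.6
F [-1.1  0.9 -1.3] t 6.75 op 0.04539484513072163
```

Request:
apply_moves(
  plan=[
    [[0.006, 0, -0.001, 0.6, 120], [0.005, 0, 0, 0, 120], [0.004, 0, 0, 0, 120], [0.003, 0, 0, 0, 120], [0.003, 0, 0, 0, 120], [0.004, 0, 0, 0, 120], [0.005, 0, 0, 0, 120], [0.006, 0, 0, 0, 120]],
  ],
)

```text
t: 7.42
tcp_pos: [0.4252, -0.2827, 0.0095]
orientation: [2.347, 2.086, -0.001]
force: [-1.4, -4.1, 2.1]
opening: 0.0453
finger_force: 2.5
```

Request:
apply_moves(
  plan=[
    [[0.007, 0, 0, 0, 120], [0.007, 0, 0, 0, 120], [0.007, 0, 0, 0, 120], [0.007, 0, 0, 0, 120], [0.007, 0, 0, 0, 120], [0.007, 0, 0, 0, 120], [0.007, 0, 0, 0, 120], [0.007, 0, 0, 0, 120]],
  ],
)

```text
t: 8.08
tcp_pos: [0.4318, -0.2266, 0.0093]
orientation: [2.347, 2.086, -0.0]
force: [0.1, -5.2, 3.2]
opening: 0.0451
finger_force: 2.9
```

```bash
python3 - <<'E'
from h import *
need([.449,-.0547,.007],-6.7,1)
E
```

```text
at [ 0.4318 -0.2266  0.0093] yawy -6.7 turn -0.0
0.1727 -0.0031 0.0022 -0.04
F [ 0.1 -5.2  3.2] t 8.0833 op 0.04513929392839897
```

Request:
apply_moves(
  plan=[
    [[0.005, 0, -0.002, 0, 120], [0.006, 0, -0.002, 0, 120], [0.007, 0, 0, 0, 120], [0.007, 0, 0, 0, 120], [0.007, 0, 0, 0, 120], [0.007, 0, 0, 0, 120]],
  ],
)

```text
t: 8.58
tcp_pos: [0.4363, -0.1875, 0.013]
orientation: [2.348, 2.086, 0.0]
force: [0.2, -5.8, 3.0]
opening: 0.0454
finger_force: 3.2
```

```bash
python3 - <<'E'
from h import *
need([.449,-.0547,.011],-6.7,1)
E
```

```text
at [ 0.4363 -0.1875  0.013 ] yawy -6.7 turn -0.0
0.1334 -0.003 0.002 -0.04
F [ 0.2 -5.8  3. ] t 8.5833 op 0.04537782732002108
```

Request:
apply_moves(
  plan=[
    [[0.007, 0, 0.001, 0, 120], [0.007, 0, 0.002, 0, 120], [0.007, 0, 0.001, 0, 120], [0.007, 0, 0, 0, 120], [0.007, 0, 0, 0, 120], [0.007, 0, 0, 0, 120], [0.007, 0, 0, 0, 120], [0.007, 0, 0, 0, 120]],
  ],
)

```text
t: 9.25
tcp_pos: [0.443, -0.132, 0.0092]
orientation: [2.347, 2.086, 0.0]
force: [-1.2, -6.3, 5.7]
opening: 0.0447
finger_force: 4.1
```

Request:
apply_moves(
  plan=[
    [[0.007, 0, 0, 0, 120], [0.007, 0, 0, 0, 120], [0.007, 0, 0, 0, 120], [0.007, 0, 0, 0, 120], [0.007, 0, 0, 0, 120], [0.007, 0, 0, 0, 120], [0.006, 0, 0, 0, 120], [0.006, 0, 0, 0, 120]],
  ],
)

```text
t: 9.92
tcp_pos: [0.4492, -0.0783, 0.0091]
orientation: [2.347, 2.087, 0.0]
force: [-0.8, -6.7, 6.2]
opening: 0.0455
finger_force: 4.2
```

```bash
python3 - <<'E'
from h import *
need([.449,-.0547,.009],-6.7,1)
E
```

```text
at [ 0.4492 -0.0783  0.0091] yawy -6.7 turn -0.0
0.0234 -0.003 0.0001 -0.03
F [-0.8 -6.7  6.2] t 9.9167 op 0.045543326327860435
```

Request:
apply_moves(
  plan=[
    [[0.006, 0, 0, 0, 120], [0.006, 0, 0, 0, 120], [0.005, 0, 0, 0, 120], [0.004, 0, 0, 0, 120], [0.0025, 0, 0, 0, 120], [0, 0, 0, 0, 120]],
  ],
)

```text
t: 10.42
tcp_pos: [0.4519, -0.0548, 0.0091]
orientation: [2.347, 2.087, 0.0]
force: [0.4, -4.3, 3.9]
opening: 0.0449
finger_force: 2.7
```

Request:
apply_moves(
  plan=[
    [[-0.005, 0, 0, 0, 120], [-0.015, 0, 0, 0, 120], [-0.02, 0, -0.01, 0, 120], [-0.01, 0, -0.03, 0, 120], [0, 0, -0.04, 0, 120], [0, 0, -0.04, 0, 120], [0, 0, -0.04, 0, 120], [0, 0, 0, 0, 120]],
  ],
)

```text
t: 11.08
tcp_pos: [0.4479, -0.1059, 0.1759]
orientation: [2.342, 2.082, 0.007]
force: [1.3, -0.1, 0.7]
opening: 0.0451
finger_force: 0.0
```

```bash
python3 - <<'E'
from h import *
need([.379,.009,.17],-96.7,14)
E
```

```text
at [ 0.4479 -0.1059  0.1759] yawy -6.7 turn 90.0
0.0076 -0.0059 0.0004 6.43
0.0069 -0.0067 0.0004 6.43
0.0061 -0.0074 0.0004 6.43
0.0052 -0.008 0.0004 6.43
0.0043 -0.0086 0.0004 6.43
0.0033 -0.009 0.0004 6.43
0.0023 -0.0093 0.0004 6.43
0.0012 -0.0095 0.0004 6.43
0.0001 -0.0096 0.0004 6.43
-0.0009 -0.0095 0.0004 6.43
-0.002 -0.0094 0.0004 6.43
-0.003 -0.0091 0.0004 6.43
-0.004 -0.0087 0.0004 6.43
-0.005 -0.0082 0.0004 6.43
F [ 1.3 -0.1  0.7] t 11.0833 op 0.04507081713728459
```

Request:
apply_moves(
  plan=[
    [[0.0076, -0.0059, 0, 6.4, 120], [0.0069, -0.0067, 0, 6.4, 120], [0.0061, -0.0074, 0, 6.4, 120], [0.0052, -0.008, 0, 6.4, 120], [0.0043, -0.0086, 0, 6.4, 120], [0.0033, -0.009, 0, 6.4, 120], [0.0023, -0.0093, 0, 6.4, 120], [0.0012, -0.0095, 0, 6.4, 120]],
  ],
)

```text
t: 11.75
tcp_pos: [0.4057, -0.0388, 0.1685]
orientation: [-3.021, -0.859, 0.001]
force: [-0.0, 0.1, 0.0]
opening: 0.0456
finger_force: 0.0
```

Request:
apply_moves(
  plan=[
    [[0.0001, -0.0096, 0, 6.4, 120], [-0.0009, -0.0095, 0, 6.4, 120], [-0.002, -0.0094, 0, 6.4, 120], [-0.003, -0.0091, 0, 6.4, 120], [-0.004, -0.0087, 0, 6.4, 120], [-0.005, -0.0082, 0, 6.4, 120], [0, 0, 0, 0, 120]],
  ],
)

```text
t: 12.33
tcp_pos: [0.3756, 0.0109, 0.1686]
orientation: [-3.135, 0.182, 0.001]
force: [0.4, -0.3, 0.4]
opening: 0.0452
finger_force: 0.0
```

```bash
python3 - <<'E'
from h import *
c=manip.calibration('wrist')
need([.379,.009,.17],-96.7,1)
im=manip.read_camera('wrist')
np.save('w3.npy',{k:c[k] for k in c},allow_pickle=True); cv2.imwrite('pics/w3raw.png',im)
B=np.array([.458,0]);q=[.66,-.0244,-.117]
ci=lambda x,y,r,z,a=0,b=6.2832:[[x+r*np.cos(t),y+r*np.sin(t),z] for t in np.linspace(a,b,60)]
def pl(P,col,cl=False): cv2.polylines(im,[np.round(proj('wrist',P,c)*8).astype(int)],cl,col,1,cv2.LINE_AA,3)
pl(ci(*B,.04925,.018),(0,0,255))
c_,s_=np.cos(q[2]),np.sin(q[2]); H=lambda x,y,z:[q[0]+c_*x-s_*y,q[1]+s_*x+c_*y,z]
pl(ci(q[0],q[1],.073,.025,q[2]-1.57,q[2]+1.57),(255,0,255));pl(ci(q[0],q[1],.0463,.025,q[2]-1.57,q[2]+1.57),(255,0,255))
for y in(.0463,.073,-.0463,-.073): pl([H(-.06,y,.025),H(0,y,.025)],(255,0,255))
pl(ci(*H(-.06,-.064,0)[:2],.012,.04),(0,255,255))
cv2.imwrite('pics/w3.png',cv2.resize(im,(800,600),interpolation=cv2.INTER_CUBIC))
E
```

```text
at [0.3756 0.0109 0.1686] yawy -96.7 turn 0.0
0.0036 0.0015 -0.0014 0.04
F [ 0.4 -0.3  0.4] t 12.3333 op 0.045229604625267296
```

View pics/w3.png

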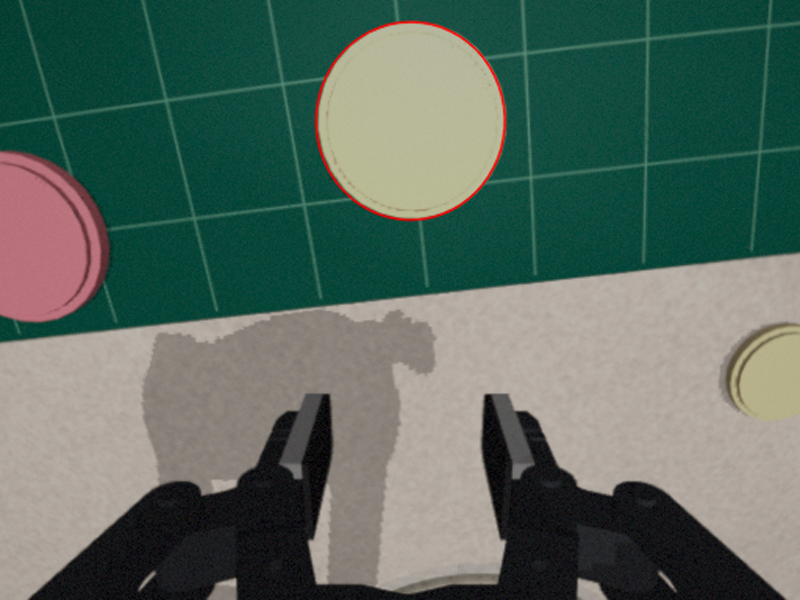

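The blank is at about (0.458, 0.000), since the outline fits at (411,120) in the enlarged view, so it is on the channel line. I'll descend behind it and push it to just before the mouth, then look again.

Request:
apply_moves(
  plan=[
    [[0.003, 0.001, 0.03, 0, 120], [0.003, 0, 0.04, 0, 120], [0, 0, 0.04, 0, 120], [0, 0, 0.03, 0, 120], [0, 0, 0.014, 0, 120], [0, 0, 0.005, 0, 120], [0, 0, 0, 0, 120]],
  ],
)

```text
t: 12.97
tcp_pos: [0.3819, 0.008, 0.009]
orientation: [-3.137, 0.169, 0.003]
force: [1.0, 0.0, 0.4]
opening: 0.0449
finger_force: 0.0
```

Request:
apply_moves(
  plan=[
    [[0.006, 0, 0, 0, 120], [0.006, 0, 0, 0, 120], [0.004, 0, 0, 0, 120], [0.003, 0, 0, 0, 120], [0.003, 0, 0, 0, 120], [0.003, 0, 0, 0, 120], [0.004, 0, 0, 0, 120], [0.005, 0, 0, 0, 120]],
  ],
)

```text
t: 13.63
tcp_pos: [0.4157, 0.0046, 0.0098]
orientation: [-3.137, 0.173, 0.002]
force: [-6.4, 0.7, 4.5]
opening: 0.0449
finger_force: 3.2
```

Request:
apply_moves(
  plan=[
    [[0.006, 0, 0, 0, 120], [0.006, 0, 0, 0, 120], [0.006, 0, 0, 0, 120], [0.006, 0, 0, 0, 120], [0.006, 0, 0, 0, 120], [0.006, 0, 0, 0, 120], [0.005, 0, 0, 0, 120], [0.004, 0, 0, 0, 120]],
  ],
)

```text
t: 14.3
tcp_pos: [0.4607, -0.0004, 0.0098]
orientation: [-3.137, 0.173, 0.002]
force: [-6.2, -0.3, 3.3]
opening: 0.0452
finger_force: 3.2
```

```bash
cat >> h.py <<'E'
Q=[.660,-.0244,-.117]
def hf(p):
    c,s=np.cos(Q[2]),np.sin(Q[2]); d=np.array(p)[:2]-Q[:2]; return np.array([c*d[0]+s*d[1],-s*d[0]+c*d[1]])
E
python3 -c "
from h import *
print(hf(axes()[0])); need([0,0,0],-96.7,1)"
```

```text
[-0.20069297  0.00057796]
at [ 4.607e-01 -4.000e-04  9.800e-03] yawy -96.3 turn 0.4
-0.458 0.0503 0.0104 0.38
F [-6.2 -0.3  3.3] t 14.3 op 0.04516609212721867
```

Request:
apply_moves(
  plan=[
    [[0.006, 0, 0, 0.4, 120], [0.006, 0, 0, 0, 120], [0.004, 0, 0, 0, 120], [0.003, 0, 0, 0, 120], [0, 0, 0, 0, 120], [-0.006, 0, 0, 0, 120], [-0.012, 0, 0, 0, 120], [0, 0, -0.03, 0, 120]],
  ],
)

```text
t: 14.97
tcp_pos: [0.4574, 0.0001, 0.0357]
orientation: [-3.135, 0.184, 0.013]
force: [0.2, 0.4, -1.4]
opening: 0.0453
finger_force: 0.0
```

Request:
apply_moves(
  plan=[
    [[0, 0, -0.04, 0, 120], [0.01, 0, -0.04, 0, 120], [0.02, 0, -0.04, 0, 120], [0.015, 0, -0.04, 0, 120], [0, 0, -0.03, 0, 120], [0, 0, 0, 0, 120], [0, 0, 0, 0, 120]],
  ],
)

```text
t: 15.55
tcp_pos: [0.5051, -0.0057, 0.2275]
orientation: [3.136, -0.185, 0.005]
force: [-0.1, -0.5, -0.5]
opening: 0.0451
finger_force: 0.0
```

```bash
cat > look.py <<'E'
from h import *
import sys
def look(name,B,q=Q):
    c=manip.calibration('wrist'); im=manip.read_camera('wrist'); cv2.imwrite(f'pics/{name}raw.png',im); np.save(name+'.npy',c,allow_pickle=True)
    draw(im,c,name,B,q)
def draw(im,c,name,B,q):
    ci=lambda x,y,r,z,a=0,b=6.2832:[[x+r*np.cos(t),y+r*np.sin(t),z] for t in np.linspace(a,b,60)]
    def pl(P,col,cl=False): cv2.polylines(im,[np.round(proj('wrist',P,c)*8).astype(int)],cl,col,1,cv2.LINE_AA,3)
    c_,s_=np.cos(q[2]),np.sin(q[2]); H=lambda x,y,z:[q[0]+c_*x-s_*y,q[1]+s_*x+c_*y,z]
    pl(ci(*H(B[0],B[1],0)[:2],.04925,.018),(0,0,255))
    for r in(.073,.0463): pl(ci(q[0],q[1],r,.025,q[2]-1.57,q[2]+1.57),(255,0,255))
    for y in(.0463,.073,-.0463,-.073): pl([H(-.06,y,.025),H(0,y,.025)],(255,0,255))
    pl(ci(*H(-.06,-.064,0)[:2],.012,.04),(0,255,255))
    cv2.imwrite(f'pics/{name}.png',cv2.resize(im,(800,600),interpolation=cv2.INTER_CUBIC))
E
python3 -c "
from look import *
print(hf(axes()[0])); need([0,0,0],-96.7,1)
look('w4',(-.127,.0006))"
```

```text
[-0.15601949  0.00049147]
at [ 0.5051 -0.0057  0.2275] yawy -96.7 turn -0.0
-0.503 0.0536 0.226 -0.03
F [-0.1 -0.5 -0.5] t 15.55 op 0.04512575877099738
```

View pics/w4.png

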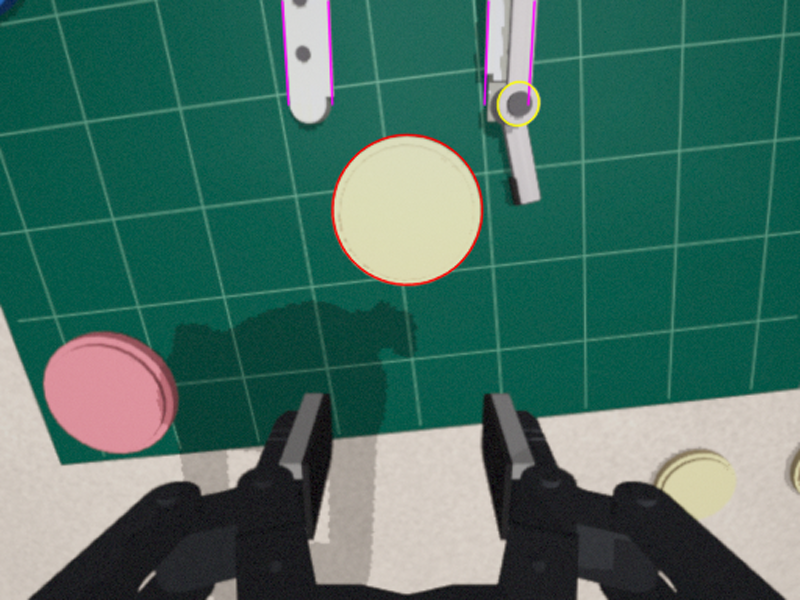

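Holder, hub and blank outlines all match: blank centre (407,210), left arm tip (309,122), hub (518,103), with the nose pointing out clear of the path. I'll continue into the holder.

Request:
apply_moves(
  plan=[
    [[-0.02, 0, 0.02, 0, 120], [-0.02, 0, 0.04, 0, 120], [-0.003, 0, 0.04, 0, 120], [0, 0, 0.04, 0, 120], [0, 0, 0.04, 0, 120], [0, 0, 0.025, 0, 120], [0, 0, 0.01, 0, 120], [0, 0, 0.002, 0, 120]],
  ],
)

```text
t: 16.27
tcp_pos: [0.4615, -0.0005, 0.0095]
orientation: [-3.136, 0.185, 0.007]
force: [0.9, 0.1, -0.1]
opening: 0.0456
finger_force: 0.0
```

Request:
apply_moves(
  plan=[
    [[0.004, 0, 0, 0, 120], [0.005, 0, 0, 0, 120], [0.004, 0, 0, 0, 120], [0.003, 0, 0, 0, 120], [0.003, 0, 0, 0, 120], [0.003, 0, 0, 0, 120], [0.004, 0, 0, 0, 120], [0.004, 0, 0, 0, 120]],
  ],
)

```text
t: 16.93
tcp_pos: [0.4931, -0.0042, 0.0122]
orientation: [-3.136, 0.185, 0.002]
force: [-8.0, 0.8, 6.7]
opening: 0.045
finger_force: 4.9
```

```bash
python3 -c "
from h import *
print(hf(axes()[0])); need([0,0,0],-96.7,1)"
```

```text
[-0.16815612  0.00057646]
at [ 0.4931 -0.0042  0.0122] yawy -96.7 turn -0.0
-0.4901 0.0537 0.0127 -0.04
F [-8.   0.8  6.7] t 16.9333 op 0.04500978697206795
```

Request:
apply_moves(
  plan=[
    [[0.005, 0, 0, 0, 120], [0.005, 0, 0, 0, 120], [0.005, 0, 0, 0, 120], [0.005, 0, 0, 0, 120], [0.005, 0, 0, 0, 120], [0.005, 0, 0, 0, 120], [0.004, 0, 0, 0, 120], [0.004, 0, 0, 0, 120]],
  ],
)

```text
t: 17.6
tcp_pos: [0.5309, -0.0087, 0.0123]
orientation: [-3.136, 0.185, 0.002]
force: [-7.7, 0.8, 7.8]
opening: 0.0453
finger_force: 4.9
```

Request:
apply_moves(
  plan=[
    [[0.003, 0, 0, 0, 120], [0.003, 0, 0, 0, 120], [0.003, 0, 0, 0, 120], [0.003, 0, 0, 0, 120], [0.003, 0, 0, 0, 120], [0.003, 0, 0, 0, 120]],
  ],
)

```text
t: 18.1
tcp_pos: [0.5487, -0.0108, 0.0123]
orientation: [-3.136, 0.184, 0.001]
force: [-8.0, 0.1, 6.4]
opening: 0.0453
finger_force: 4.8
```

```bash
python3 -c "
from h import *
print(hf(axes()[0])); need([0,0,0],-96.7,1)"
```

```text
[-0.11212858  0.00052157]
at [ 0.5487 -0.0108  0.0123] yawy -96.7 turn -0.0
-0.5462 0.0536 0.0128 -0.03
F [-8.   0.1  6.4] t 18.1 op 0.045271067737279395
```

Request:
apply_moves(
  plan=[
    [[0.004, 0, 0, 0, 120], [0.004, 0, 0, 0, 120], [0.004, 0, 0, 0, 120], [0.004, 0, 0, 0, 120], [0.004, 0, 0, 0, 120], [0.004, 0, 0, 0, 120]],
  ],
)

```text
t: 18.6
tcp_pos: [0.5726, -0.0136, 0.0123]
orientation: [-3.136, 0.185, 0.001]
force: [-7.4, 1.5, 6.9]
opening: 0.0454
finger_force: 4.7
```

Request:
apply_moves(
  plan=[
    [[0.004, 0, 0, 0, 120], [0.004, 0, 0, 0, 120], [0.004, 0, 0, 0, 120], [0.004, 0, 0, 0, 120], [0.003, 0, 0, 0, 120], [0.003, 0, 0, 0, 120]],
  ],
)

```text
t: 19.1
tcp_pos: [0.5944, -0.0162, 0.0123]
orientation: [-3.136, 0.184, 0.001]
force: [-8.0, 0.9, 7.4]
opening: 0.0449
finger_force: 4.7
```

```bash
python3 -c "
from h import *
print(hf(axes()[0])); need([0,0,0],-96.7,1)"
```

```text
[-0.06606911  0.00051414]
at [ 0.5944 -0.0162  0.0123] yawy -96.7 turn -0.0
-0.5922 0.0536 0.0128 -0.03
F [-8.   0.9  7.4] t 19.1 op 0.04487650990837917
```

Expected seat is about 12 mm further, so I'll go slowly and watch the force.

Request:
apply_moves(
  plan=[
    [[0.002, 0, 0, 0, 120], [0.002, 0, 0, 0, 120], [0.002, 0, 0, 0, 120], [0.002, 0, 0, 0, 120]],
  ],
)

```text
t: 19.43
tcp_pos: [0.6023, -0.0171, 0.0123]
orientation: [-3.136, 0.185, 0.002]
force: [-8.3, 0.1, 7.0]
opening: 0.0454
finger_force: 4.6
```

Request:
apply_moves(
  plan=[
    [[0.001, 0, 0, 0, 120], [0.001, 0, 0, 0, 120]],
  ],
)

```text
t: 19.6
tcp_pos: [0.6043, -0.0173, 0.0123]
orientation: [-3.136, 0.185, 0.001]
force: [-6.8, 0.9, 6.5]
opening: 0.0452
finger_force: 4.7
```

Request:
apply_moves(
  plan=[
    [[0.0007, 0, 0, 0, 120], [0.0007, 0, 0, 0, 120]],
  ],
)

```text
t: 19.77
tcp_pos: [0.6056, -0.0175, 0.0123]
orientation: [-3.136, 0.185, 0.001]
force: [-7.1, 1.1, 6.6]
opening: 0.0454
finger_force: 4.7
```

```bash
python3 -c "
from h import *
print(hf(axes()[0])); need([0,0,0],-96.7,1)"
```

```text
[-0.05481132  0.00050245]
at [ 0.6056 -0.0175  0.0123] yawy -96.7 turn -0.0
-0.6035 0.0536 0.0129 -0.04
F [-7.1  1.1  6.6] t 19.7667 op 0.045350944561512806
```

Request:
apply_moves(
  plan=[
    [[0.0007, 0, 0, 0, 120], [0.0007, 0, 0, 0, 120]],
  ],
)

```text
t: 19.93
tcp_pos: [0.607, -0.0177, 0.0123]
orientation: [-3.136, 0.185, 0.001]
force: [-7.8, 1.3, 7.1]
opening: 0.0454
finger_force: 4.6
```

Request:
apply_moves(
  plan=[
    [[0.0007, 0, 0, 0, 120], [0.0005, 0, 0, 0, 120]],
  ],
)

```text
t: 20.1
tcp_pos: [0.6082, -0.0178, 0.0123]
orientation: [-3.136, 0.185, 0.001]
force: [-7.9, 1.1, 6.1]
opening: 0.0449
finger_force: 4.6
```

Request:
apply_moves(
  plan=[
    [[0.0007, 0, 0, 0, 120], [0.0005, 0, 0, 0, 120]],
  ],
)

```text
t: 20.27
tcp_pos: [0.6092, -0.0179, 0.0123]
orientation: [-3.136, 0.185, 0.002]
force: [-11.1, 0.2, 8.4]
opening: 0.0453
finger_force: 6.4
```

Request:
apply_moves(
  plan=[
    [[0.0007, 0, 0, 0, 120], [0.0005, 0, 0, 0, 120]],
  ],
)

```text
t: 20.43
tcp_pos: [0.6096, -0.018, 0.0121]
orientation: [-3.136, 0.184, 0.005]
force: [-18.0, 1.7, 12.5]
opening: 0.0451
finger_force: 9.6
```

The force rose from 8 to 18 N with motion stopping, so the blank is home. I'll back off and look.

Request:
apply_moves(
  plan=[
    [[-0.002, 0, 0, 0, 120], [-0.004, 0, 0, 0, 120], [-0.015, 0, 0, 0, 120], [-0.03, 0, 0, 0, 120], [-0.02, 0, -0.03, 0, 120], [0, 0, -0.04, 0, 120], [0, 0, -0.04, 0, 120], [0, 0, -0.04, 0, 120]],
  ],
)

```text
t: 21.1
tcp_pos: [0.5397, -0.0097, 0.1641]
orientation: [-3.136, 0.185, -0.001]
force: [0.8, -0.0, 0.4]
opening: 0.0454
finger_force: 0.0
```

Request:
apply_moves(
  plan=[
    [[0.02, 0, -0.03, 0, 120], [0.02, 0, 0, 0, 120], [0, 0, 0, 0, 120], [0, 0, 0, 0, 120]],
  ],
)

```text
t: 21.43
tcp_pos: [0.5805, -0.0146, 0.1918]
orientation: [-3.136, 0.185, -0.0]
force: [-0.7, 0.2, -0.1]
opening: 0.045
finger_force: 0.0
```

```bash
python3 -c "
from look import *
print(hf(axes()[0])); need([0,0,0],-96.7,1)
look('w5',(0,0))"
```

```text
[-0.08012688  0.00042126]
at [ 0.5805 -0.0146  0.1918] yawy -96.7 turn -0.0
-0.5782 0.0536 0.1916 -0.04
F [-0.7  0.2 -0.1] t 21.4333 op 0.04502030465284839
```

View pics/w5.png

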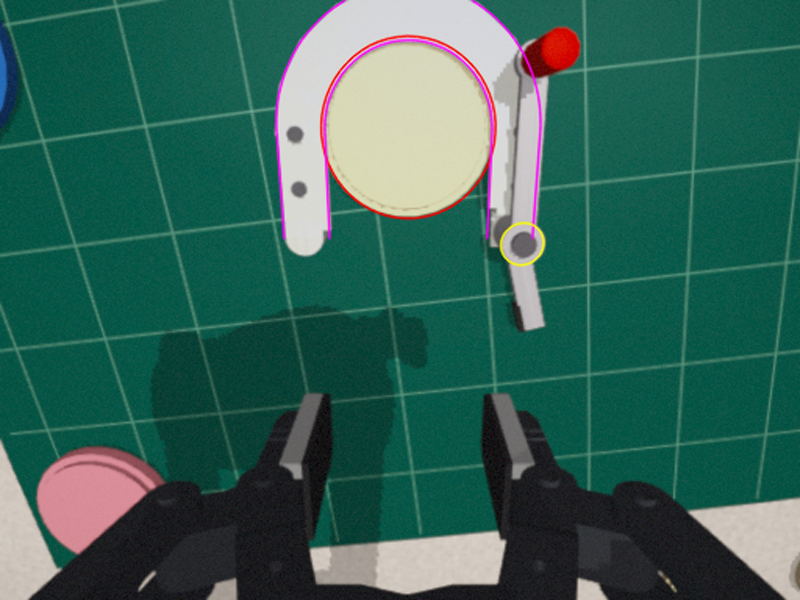

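```bash
python3 - <<'E'
from h import *
c=np.load('w5.npy',allow_pickle=True).item()
g=ray('wrist',[[563*.64,46*.64]],.086,c)[0]; p=ray('wrist',[[523*.64,243*.64]],.040,c)[0]
d=g-p; a=np.degrees(np.arctan2(d[1],d[0])); print(g,p,np.hypot(*d[:2]),a,'clamp',np.radians(a+6.7+105))
print('j',manip.observe()['joint_positions'].round(3))
need([*g[:2],.15],a-90,4)
E
```

```text
[ 0.68782586 -0.0941106   0.086     ] [ 0.59313505 -0.08178521  0.04      ] 0.09548960965499594 -7.416182038277676 clamp 1.8200959799824565
j [-0.158  0.178  1.487  0.     1.478  1.531]
at [ 0.5798 -0.0145  0.1913] yawy -96.7 turn 0.7
0.0292 0.0166 0.0103 0.17
0.0292 0.0165 0.0103 0.17
0.0293 0.0164 0.0103 0.17
0.0293 0.0163 0.0103 0.17
F [-0.5  0.3 -0. ] t 21.4833 op 0.04458938060316051
```

The blank sits against the back: collar rim at (408,40) to (408,217) follows the seat outline. The clamp is at 1.82 rad, open. j6 would run out of range while shutting, so I'll do a half turn of the tool first.

Request:
apply_moves(
  plan=[
    [[0, 0, 0, -7, 120], [0, 0, 0, -7, 120], [0, 0, 0, -7, 120], [0, 0, 0, -7, 120], [0, 0, 0, -7, 120], [0, 0, 0, -7, 120], [0, 0, 0, -7, 120], [0, 0, 0, -7, 120]],
  ],
)

```text
t: 22.15
tcp_pos: [0.5792, -0.0144, 0.1913]
orientation: [-2.851, -1.318, 0.001]
force: [0.1, 0.1, 0.0]
opening: 0.0453
finger_force: 0.0
```

Request:
apply_moves(
  plan=[
    [[0, 0, 0, -7, 120], [0, 0, 0, -7, 120], [0, 0, 0, -7, 120], [0, 0, 0, -7, 120], [0, 0, 0, -7, 120], [0, 0, 0, -7, 120], [0, 0, 0, -7, 120], [0, 0, 0, -7, 120]],
  ],
)

```text
t: 22.82
tcp_pos: [0.5792, -0.0144, 0.1914]
orientation: [-1.899, -2.502, 0.001]
force: [0.0, 0.2, -0.3]
opening: 0.0452
finger_force: 0.0
```

Request:
apply_moves(
  plan=[
    [[0, 0, 0, -7, 120], [0, 0, 0, -7, 120], [0, 0, 0, -7, 120], [0, 0, 0, -7, 120], [0, 0, 0, -7, 120], [0, 0, 0, -7, 120], [0, 0, 0, -7, 120], [0, 0, 0, -7, 120]],
  ],
)

```text
t: 23.48
tcp_pos: [0.5792, -0.0144, 0.1913]
orientation: [-0.502, -3.1, -0.0]
force: [0.2, -0.5, -0.9]
opening: 0.0453
finger_force: 0.0
```

```bash
python3 -c "
from h import *
print(manip.observe()['joint_positions'].round(2))
need([.688,-.0938,.15],82.6,5)"
```

```text
[-0.16  0.18  1.49  0.    1.48 -1.41]
at [ 0.5792 -0.0144  0.1913] yawy 71.6 turn -11.0
-0.0257 -0.0082 0.0082 -2.2
-0.0253 -0.0092 0.0082 -2.2
-0.025 -0.0101 0.0082 -2.2
-0.0245 -0.0111 0.0082 -2.2
-0.0241 -0.012 0.0082 -2.2
F [ 0.2 -0.5 -0.9] t 23.4833 op 0.0452813996209771
```

Request:
apply_moves(
  plan=[
    [[-0.0257, -0.0082, 0.008, -2.2, 120], [-0.0253, -0.0092, 0.008, -2.2, 120], [-0.025, -0.0101, 0.008, -2.2, 120], [-0.0245, -0.0111, 0.008, -2.2, 120], [-0.0241, -0.012, 0.008, -2.2, 120], [0, 0, 0, 0, 120]],
  ],
)

```text
t: 23.98
tcp_pos: [0.6894, -0.097, 0.1483]
orientation: [-0.21, -3.131, -0.0]
force: [-0.3, -0.3, 0.3]
opening: 0.045
finger_force: 0.0
```

Request:
apply_moves(
  plan=[
    [[0, 0, 0.02, 0, 120], [0, 0, 0.03, 0, 120], [0, 0, 0.025, 0, 120], [0, 0, 0.017, 0, 120], [0, 0, 0, 0, 165], [0, 0, 0, 0, 165], [0, 0, 0, 0, 165]],
  ],
)

```text
t: 24.57
tcp_pos: [0.6886, -0.0945, 0.0614]
orientation: [0.212, 3.133, -0.0]
force: [0.2, -0.2, 0.6]
opening: 0.0298
finger_force: 0.0
```

```bash
python3 -c "
from h import *
d=axes()[0][:2]-[.5928,-.0817];print(np.hypot(*d),np.degrees(np.arctan2(d[1],d[0])))
need([.6875,-.0940,.057],82.6,1)"
```

```text
0.0966731823761585 -7.592280817576403
at [ 0.6886 -0.0945  0.0614] yawy 82.3 turn -0.3
0.0012 0.0003 0.0043 -0.34
F [ 0.2 -0.2  0.6] t 24.5667 op 0.02979435491064272
```

Request:
apply_moves(
  plan=[
    [[0.001, -0.004, 0.003, 0, 165], [0.0002, -0.0066, 0, 4, 165], [0.0002, -0.0066, 0, 4, 165], [0.0002, -0.0066, 0, 4, 165], [0.0002, -0.0066, 0, 4, 165], [0.0002, -0.0066, 0, 4, 165], [0.0002, -0.0066, 0, 4, 165], [0.0002, -0.0066, 0, 4, 165]],
  ],
)

```text
t: 25.23
tcp_pos: [0.6702, -0.1414, 0.058]
orientation: [0.969, 2.987, 0.001]
force: [-0.7, 3.1, -1.1]
opening: 0.0298
finger_force: 0.9
```

Request:
apply_moves(
  plan=[
    [[0.0002, -0.0066, 0, 4, 165], [0.0002, -0.0066, 0, 4, 165], [0.0002, -0.0066, 0, 4, 165], [0.0002, -0.0066, 0, 4, 165], [0.0002, -0.0066, 0, 4, 165], [0.0002, -0.0066, 0, 4, 165], [0.0002, -0.0066, 0, 4, 165], [0.0002, -0.0066, 0, 4, 165]],
  ],
)

```text
t: 25.9
tcp_pos: [0.6294, -0.1738, 0.058]
orientation: [1.755, 2.604, 0.001]
force: [1.4, 1.3, -0.2]
opening: 0.0302
finger_force: 0.9
```

```bash
python3 -c "
from h import *
d=axes()[0][:2]-[.5928,-.0817];print(np.hypot(*d),np.degrees(np.arctan2(d[1],d[0])))
need([.6875,-.0940,.057],None,1)"
```

```text
0.09908939083326596 -68.33273117031874
at [ 0.6294 -0.1738  0.058 ] yawy 22.1 turn 0
0.0521 0.0838 0.0011 0.0
F [ 1.4  1.3 -0.2] t 25.9 op 0.0301900302226976
```

Request:
apply_moves(
  plan=[
    [[0.0015, -0.0066, 0, 4, 165], [0.0015, -0.0066, 0, 4, 165], [0.0005, -0.0066, 0, 4, 165], [0.0002, -0.0066, 0, 4, 165], [0.0002, -0.0066, 0, 4, 165], [0.0002, -0.0066, 0, 4, 165], [0.0002, -0.0066, 0, 4, 165], [0.0002, -0.0066, 0, 4, 165]],
  ],
)

```text
t: 26.57
tcp_pos: [0.5767, -0.1771, 0.0581]
orientation: [2.404, 2.019, 0.002]
force: [2.2, 1.3, -0.1]
opening: 0.0299
finger_force: 0.9
```

Request:
apply_moves(
  plan=[
    [[0.0002, -0.005, 0, 3, 165], [0, -0.003, 0, 2, 165], [0, -0.002, 0, 0, 165]],
  ],
)

```text
t: 26.82
tcp_pos: [0.567, -0.1749, 0.0581]
orientation: [2.488, 1.914, 0.002]
force: [2.0, -1.8, 0.6]
opening: 0.03
finger_force: 1.1
```

```bash
python3 -c "
from h import *
d=axes()[0][:2]-[.5928,-.0817];print(np.hypot(*d),np.degrees(np.arctan2(d[1],d[0])))
need([.6875,-.0940,.057],None,1)"
```

```text
0.09671798463966465 -105.49901641361465
at [ 0.567  -0.1749  0.0581] yawy -14.9 turn 0
0.1091 0.0958 0.0013 0.0
F [ 2.  -1.8  0.6] t 26.8167 op 0.02999408108884676
```

Request:
apply_moves(
  plan=[
    [[0, -0.003, 0, 2, 165], [0.0002, -0.003, 0, 2, 165], [0, -0.003, 0, 2, 165], [0.0002, -0.002, 0, 1, 165]],
  ],
)

```text
t: 27.15
tcp_pos: [0.5567, -0.1711, 0.0578]
orientation: [2.6, 1.761, 0.001]
force: [1.8, -1.2, 1.1]
opening: 0.0303
finger_force: 1.1
```

Request:
apply_moves(
  plan=[
    [[0, -0.002, 0, 1, 165], [0, -0.0015, 0, 0, 165]],
  ],
)

```text
t: 27.32
tcp_pos: [0.5532, -0.1696, 0.0573]
orientation: [2.615, 1.739, 0.001]
force: [1.1, -1.3, 1.4]
opening: 0.0301
finger_force: 1.0
```

Request:
apply_moves(
  plan=[
    [[0, -0.0015, 0, 0, 165], [0, -0.001, 0, 0, 165]],
  ],
)

```text
t: 27.48
tcp_pos: [0.5523, -0.1692, 0.0574]
orientation: [2.612, 1.739, 0.004]
force: [20.1, -9.0, -8.0]
opening: 0.03
finger_force: 11.1
```

```bash
python3 -c "
from h import *
d=axes()[0][:2]-[.5928,-.0817];print(np.hypot(*d),np.degrees(np.arctan2(d[1],d[0])))
need([.6875,-.0940,.057],None,1)"
```

```text
0.09643812793433561 -114.85669062328701
at [ 0.5523 -0.1692  0.0574] yawy -22.7 turn 0
0.1215 0.0958 0.0008 0.0
F [20.1 -9.  -8. ] t 27.4833 op 0.029952599767949114
```

The stop is felt: about 22 N at the expected angle. I'll relieve the force, open, lift away and check.

Request:
apply_moves(
  plan=[
    [[0, 0.002, 0, 0, 165], [0, 0.003, 0, 0, 150], [0, 0.001, 0, 0, 120], [0, 0, 0, 0, 120], [0, 0, -0.02, 0, 120], [0, 0, -0.04, 0, 120], [0, 0, -0.04, 0, 120], [0, 0, -0.04, 0, 120]],
  ],
)

```text
t: 28.15
tcp_pos: [0.5557, -0.1705, 0.1983]
orientation: [-2.614, -1.74, 0.001]
force: [0.2, -0.1, 0.3]
opening: 0.0451
finger_force: 0.0
```

Request:
apply_moves(
  plan=[
    [[-0.03, 0, -0.03, 0, 120], [-0.04, 0, 0, 0, 120], [-0.04, 0, 0, 0, 120], [-0.04, 0, 0, 0, 120], [-0.02, 0, 0, 0, 120], [0, 0, 0, 0, 120], [0, 0, 0, 0, 120]],
  ],
)

```text
t: 28.73
tcp_pos: [0.4902, -0.3279, 0.2259]
orientation: [-2.617, -1.737, 0.0]
force: [0.2, 0.2, -0.2]
opening: 0.0455
finger_force: 0.0
```

```bash
python3 - <<'E'
from h import *
im=manip.read_camera('top');cv2.imwrite('pics/top9raw.png',im)
w=manip.read_camera('wrist')
a=cv2.resize(im[75:275,100:380],None,fx=2,fy=2,interpolation=cv2.INTER_CUBIC)
cv2.imwrite('pics/fin.png',np.hstack([a[:400],cv2.resize(w[:,:],(240,180)).repeat(1,0) if 0 else np.vstack([cv2.resize(w,(240,180)),np.zeros((220,240,3),np.uint8)])]))
cv2.imwrite('pics/w9raw.png',w); print(axes()[0],manip.observe()['force'])
E
```

```text
[ 0.49098366 -0.32650625  0.22614474] [-0.39305949  0.18900003 -0.19013813]
```

View pics/fin.png

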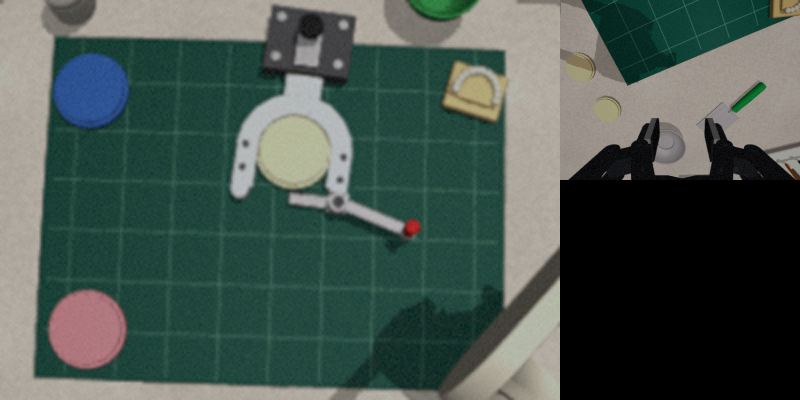

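The blank sits in the C at (294,152), the nose lies across the mouth at (310,200), the grip is at (412,228), and the pink and blue blanks and the model have not moved. I'll check the clamp angle, then hand in.

```bash
python3 - <<'E'
from h import *
im=cv2.imread('pics/top9raw.png').astype(int)
m=((im[:,:,2]>130)&(im[:,:,1]<70)&(im[:,:,0]<70)); m[:150]=0;m[220:]=0;m[:,:260]=0
v,u=np.nonzero(m); print(len(u),u.mean(),v.mean())
g=ray('top',[[100+412/2,75+228/2]],.086)[0]; p=ray('top',[[100+338/2,75+202/2]],.040)[0]
d=g-p;a=np.arctan2(d[1],d[0]);print(np.hypot(*d[:2]),'clamp',a+.117+np.radians(105))
E
```

```text
33 305.93939393939394 188.12121212121212
0.09475549205303496 clamp -0.002874839161919107
```

```bash
python3 -c "
from station import manip
print(manip.sign_off())"
```

```text
the job is handed in; nothing more can be done
None
```

The ivory blank is fully home in the holder and the clamp is shut on its stop (measured 0.00 rad) and let go; the pink and blue blanks and the stone model were not touched. I handed the job in at about 29 s of the 72 s allowed.

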